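# Fit the fence and hold the length stop on its mark

### The job

Set up the blue length-stop jig: take the flat steel fence blade out of its wooden rest by its black back, slide it edgewise fully down into the slot of the jig's fence holder, push it along the slot until its end meets the end stop, and let go of it. Then squeeze the yellow lock button on the head of the gauge arm to free the arm, and draw it out until its pointer stands over the red cursor on the scale. The spring pulls the arm home if it is let go, so finish while still gripping the head, with the button pressed in and the pointer held on the cursor; leave everything else on the bench where it is.

Things in the scene. Friction and masses are not known exactly. Their poses are not given: they have to be found in the camera images.
- jig: Length-stop jig, fixed: blue base plate 190 (x) x 310 (y) x 8 mm; origin at the centre of its underside, z up. Along its y axis run the fence holder (x = +60 mm), the gauge arm in its dark square sleeve (x = -30 mm, y from -142 to 0 mm, up to z = 56 mm, the arm comes out towards +y) and a white scale with black ticks (x about -76 mm, z = 10 mm).
- fence_seat (a point): On the floor of the fence slot: where the blade's origin lies when the blade is fully down with its end on the end stop (jig x 60, y -15, z 11 mm). Axes as the jig's: y along the slot, towards the end stop.
- slot_end (a point): On the slot floor at the face of the dark steel end stop that closes the slot's +y end (stop top 38 mm above the bench). The slot runs 120 mm from here to its open -y end between aluminium walls: 9 mm wide, 20 mm deep, its mouth flared to 17 mm, steel lip tops 31 mm above the bench. The blade sticks out of the open end by 30 mm.
- blade: Fence blade, loose, about 160 g: flat steel strip 150 mm long (its y axis), 6 mm thick (x), standing on edge, with a black grip 12 mm thick and 146 mm long along its back. Origin at the middle of its lower edge, z up; the steel reaches up to 27 mm above it, the grip lies from 25 to 40 mm above it. The same either way round. It starts upright in the wooden rest.
- rest: Wooden rest, fixed: block 39 x 90 mm with a slot along its y axis, 9 mm wide, floor 6 mm and top 24 mm above its underside; origin at the centre of its underside. The blade stands in it and is drawn out straight up.
- head_grip (a point): Grip point of the arm's black head: midway between the yellow button's face (jig -x side) and the ribbed grey side (+x), 48 mm above the bench; axes as the jig's. Close the fingers along jig x, one pad on the button, one on the ribbed side, with 15 to 30 N. Moves with the arm.
- button_face (a point): Centre of the yellow lock button's face, 22 x 22 mm, 7 mm proud of the head. The head is 40 mm long (jig y) and 26 mm wide, its top 62 mm above the bench; with the button it is 33 mm wide along jig x. Below it is only the steel pointer, 19 to 21 mm above the bench.
- gauge_arm (a joint): How far the telescoping arm is drawn out of its sleeve along the jig's +y, in m: 0 home (locked there), at most 0.11. While the button is out a lock tooth stops it after 2 to 4 mm. A return spring pulls it home with 2.4 N at 0 m and 4.4 N at 0.1 m.
- lock_button (a joint): How far the yellow lock button is pressed into the head (towards the jig's +x), in m: 0 out, 0.006 fully in. The lock is free beyond about 0.0035. Its spring gives 1.4 N at the start and 5.6 N fully in.
- pointer (a point): Tip of the steel pointer under the head, over the scale, 21 mm above the bench; it lies at the same y in the jig as head_grip and moves with the arm along the jig's +y.
- cursor: Red cursor clipped on the white scale, fixed: 8 mm wide along the scale (y), 26 mm across, 16 mm high; axes as the jig's, origin at bench height below its centre line. It stands 45 to 85 mm along +y from where the pointer starts; the arm is on the mark when pointer and cursor have the same y in the jig's frame.
- shellac_jar: Amber jar with yellow lid, 84 mm wide, 102 mm high, bystander; origin at its underside.
- mallet: Wooden mallet, 278 mm long, 66 mm high, lying, bystander; origin at its underside.
- tape_measure: Yellow tape measure 62 x 76 x 32 mm, bystander; origin at its underside.
- sanding_block: Wooden sanding block 42 x 76 x 29 mm, bystander; origin at its underside.
- pencil: Red pencil 168 mm long, bystander; origin at its underside.
- brush_mug: Dark enamel mug 80 mm wide, 81 mm high, bystander; origin at its underside.

How it is judged:
On the way, in this order (a step that is already met when the one before it is completed fails the run):
1. the fence blade stands fully down in the jig's slot, against the end stop, and is let go (x of blade in the frame of fence_seat between -0.005 and 0.005 m and y of blade in the frame of fence_seat between -0.005 and 0.004 m and z of blade in the frame of fence_seat between -0.003 and 0.004 m and angle between the y axis of blade and the y axis of jig, either way round below 0.1 rad and angle between blade's own z axis and vertical below 0.25 rad and contact force between blade and the fingers below 0.2 N), for 0.3 s.
2. the lock button is squeezed in (value of joint lock_button above 0.0035 m and contact force between jig and the fingers above 2 N), for 0.1 s.
3. the arm is drawn out to the red cursor and held (all of step 2 and x of blade in the frame of fence_seat between -0.005 and 0.005 m and y of blade in the frame of fence_seat between -0.005 and 0.004 m and z of blade in the frame of fence_seat between -0.003 and 0.004 m and angle between the y axis of blade and the y axis of jig, either way round below 0.1 rad and angle between blade's own z axis and vertical below 0.25 rad and y of pointer in the frame of cursor between -0.004 and 0.004 m), for 0.3 s.
At the end, for the whole second after the job is handed in: Blade fully down in the slot (4 mm), its end within 5 mm of the end stop, in line, not touched by the fingers; the fingers grip the head with over 2 N, the button is in over 3.5 mm, and the pointer rests within 4 mm of the cursor's centre line along the scale (all of step 3 and contact force between blade and the fingers below 0.2 N and velocity of joint gauge_arm between -0.01 and 0.01 m/s); the arm keeps its last pose, push and grip.
It fails at once if a bystander is moved by more than 20 mm (distance of any of shellac_jar, mallet, tape_measure, sanding_block, pencil, brush_mug from where it was at the start of the episode above 0.02 m).
It also fails if it takes over 58 s, if anything falls off the work surface, if the arm or the gripper's body presses on something with over 40 N, if the wrist force passes 120 N, or if a joint passes its speed limit or range.

### The arm

A 6-joint arm with a two-finger parallel gripper is mounted at the origin on a cart in front of the work surface, level with it; the furniture and walls round the work are solid. World frame = base frame: x ahead of the robot, y to its left, z up, the work surface at z = 0. Lengths are in m, angles in rad, forces in N, time in s.
With the tool pointing down it reaches from about 0.375 to 0.975 m from the base axis. Payload 3.8 kg.
Tool frame: the origin (TCP) lies midway between the tips of the shut fingers; the grasp point (between the pads) lies 19 mm behind it; z points along the fingers, y is the line along which they close (so a half turn about z gives the same grasp; the last joint's range is limited). The gripper opens to 88 mm and grips with 3 to 60 N. Pads are 18 mm wide; open, the fingers measure 123 mm over their backs; the gripper's body (75 mm by 187 mm) begins 45 mm behind the grasp point.
Start: joints at [1.23, 0.264, 1.604, -0, 1.274, -0.037], TCP at [0.202, 0.644, 0.217] pointing down, gripper open.
Joint ranges: [-2.63, 2.63], [-0.94, 2.18], [0.31, 2.57], [-1.31, 4.45], [0, 2.66], [-2.55, 2.55]. Speed limits (rad/s): [2.57, 2.57, 3.14, 3.14, 3.14, 3.14].

### API

Orientations are given as a rotation vector (axis times angle).
In Python, from cell import manip, eyes gives the robot as it stands (manip), with the cameras (eyes). Calls block until the motion is done:
- manip.move_pose(position, orientation): joint-space move of the TCP to a pose.
- manip.move_linear(position, rate=0.15, rot=None): straight line of the TCP; rot=None keeps the orientation; rate is the mean speed in m/s.
- manip.set_joints(angles): joint-space move.
- manip.set_gripper(opening, force=None): finger opening in m; force is the grip in N (None keeps the last); returns when the fingers have stopped.
- manip.dwell(seconds).
- manip.inverse_kinematics(position, orientation): joint angles nearest the present ones, or None.
- manip.state(): the state.
- eyes.capture(name): name is "scene" or "side" or "wrist"; returns a dict with "image" (384x512x3 uint8, blue, green, red), "z_map" (384x512 float32, m along the optical axis (not along the pixel's ray), 0 where there is no reading), "intrinsics" (3x3 intrinsics, pixels), "position" and "orientation" of the camera in the world; the wrist camera has in their place "T_tool_cam" (4x4, takes a point from camera to tool coordinates, whose origin is the TCP and whose axes are the flange's). Camera axes: x right, y down, z forward; pixel columns grow to the right and rows downward; lengths in m; the calibration is good to about 2 mm. A picture is of the moment at which its call begins: read the wrist's pose just before it.
A pose or a line that the arm cannot do raises manip.IKError and nothing moves.
- manip.close_job(): hands the job in; it is judged then, once.
The state is a dict: "clock": time; "joint_pos": joint angles; "joint_velocities": joint speeds; "tau": joint torques, N m; "tool_pos": TCP position; "tcp_rot": TCP orientation; "contact_force": force on the tool from outside, world axes, zero at the start; "moment": the same for the moment, N m; "gripper_width": finger opening in m; "grasp_force": force on a finger pad.
Only numpy, scipy, OpenCV 4.12 (cv2) and the standard library are available. Lean on these libraries where they do the work, as an engineer would, in place of code of your own. Each camera call takes 0.05 s, during which the arm holds its last target. There are 200 camera calls.

## Working session

There is one attempt and no reset: what is moved stays moved. The work goes in short steps, each a Python script; the robot and the scene stay as the last script left them, time stands still between calls to the robot, and variables do not carry over. Pictures are saved under pics/ and viewed, at most 10 in all, crops included, and the job is handed in when it is done.

```bash
mkdir -p pics; ls; cat > h.py <<'E'
import numpy as np, cv2
from scipy.spatial.transform import Rotation as R
from cell import manip, eyes
def cap(name):
    s=manip.state(); c=eyes.capture(name)
    if name=="wrist":
        T=np.eye(4);T[:3,:3]=R.from_rotvec(s["tcp_rot"]).as_matrix();T[:3,3]=s["tool_pos"];T=T@c["T_tool_cam"]
    else:
        T=np.eye(4);o=np.array(c["orientation"]);T[:3,:3]=o if o.shape==(3,3) else R.from_rotvec(o).as_matrix();T[:3,3]=c["position"]
    return c["image"],c["z_map"],np.array(c["intrinsics"]),T
def cloud(z,K,T):
    v,u=np.mgrid[:z.shape[0],:z.shape[1]]
    P=np.stack([(u-K[0,2])/K[0,0]*z,(v-K[1,2])/K[1,1]*z,z],-1)@T[:3,:3].T+T[:3,3]
    P[z==0]=np.nan
    return P
E
python3 - <<'E'
from h import *
for n in("scene","side"):
    im,z,K,T=cap(n); cv2.imwrite(f"pics/{n}0.png",im); np.savez(f"{n}0.npz",im=im,z=z,K=K,T=T); print(n,K.round(1).tolist(),T.round(3).tolist())
print(manip.state())
E
```

```text
cell.py
pics
scene [[424.5, 0.0, 256.9], [0.0, 424.5, 187.5], [0.0, 0.0, 1.0]] [[0.743, -0.289, 0.604, -0.247], [-0.67, -0.326, 0.667, -0.885], [0.005, -0.9, -0.436, 0.664], [0.0, 0.0, 0.0, 1.0]]
side [[394.8, 0.0, 253.9], [0.0, 394.8, 199.4], [0.0, 0.0, 1.0]] [[-0.932, -0.191, 0.307, 0.125], [-0.361, 0.453, -0.815, 1.098], [0.017, -0.871, -0.491, 0.738], [0.0, 0.0, 0.0, 1.0]]
{'clock': 0.1, 'joint_pos': array([ 1.23009482e+00,  2.64635674e-01,  1.60517877e+00, -1.65426641e-05,
        1.27370481e+00, -3.68577619e-02]), 'joint_velocities': array([ 5.63973802e-04, -1.80873643e-03, -3.08430281e-03, -3.16300470e-04,
       -6.30879346e-05, -2.57957196e-04]), 'tau': array([ 7.28392515e-04, -5.03621757e+01, -3.58070362e+01,  7.31775910e-02,
        2.33575684e-02, -4.44295915e-05]), 'tool_pos': array([0.20171331, 0.64346626, 0.21537263]), 'tcp_rot': array([-4.75382689e-01, -3.10506568e+00,  2.97686263e-03]), 'contact_force': array([-0.36674443, -0.87981775, -0.18427436]), 'moment': array([-0.02183257,  0.00543514, -0.00640536]), 'grasp_force': 0.0, 'gripper_width': 0.08826919284966668}
```

View pics/scene0.png

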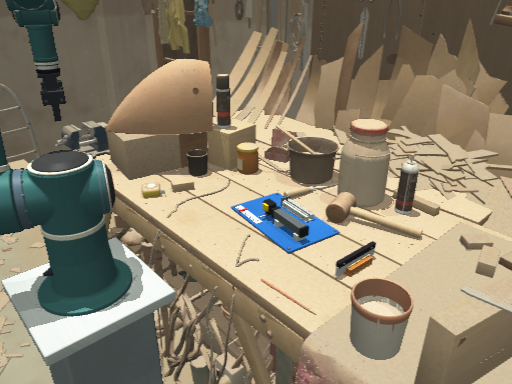

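View pics/side0.png

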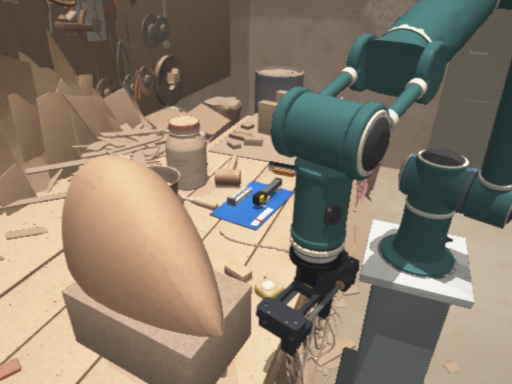

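The scene view shows the blue jig at about (285,222), the gauge head with its yellow button at (267,205), and the blade in its rest at (357,257). The mallet lies behind at (345,208), the pencil is at (287,296), and the bent offcuts nearby are decoration. Next I'll work out coarse poses.

```bash
python3 - <<'E'
from h import *
d=np.load("scene0.npz"); P=cloud(d["z"],d["K"],d["T"]); im=d["im"].astype(int)
b=(im[...,0]>im[...,2]+60)&(P[...,2]<.03)&(P[...,2]>-.01)
b[:180]=0;b[255:]=0
q=P[b]; r=cv2.minAreaRect(q[:,:2].astype(np.float32)); print("plate",r,np.median(q[:,2])); print(cv2.boxPoints(r))
for u,v in[(267,205),(290,213),(320,205),(345,262),(370,247),(357,266),(340,205),(415,232),(287,296),(405,190),(365,180),(248,155),(198,160),(310,160)]: print(u,v,P[v,u].round(3))
E
```

```text
plate ((0.5780548453330994, -0.09575904905796051), (0.31617289781570435, 0.20240576565265656), 82.11852264404297) 0.009552928818594653
[[ 0.45613045 -0.23847482]
 [ 0.65662426 -0.26622957]
 [ 0.69997925  0.04695672]
 [ 0.49948543  0.07471147]]
267 205 [ 0.532 -0.071  0.06 ]
290 213 [ 0.614 -0.09   0.01 ]
320 205 [ 0.739 -0.108  0.001]
345 262 [ 0.498 -0.39   0.04 ]
370 247 [ 0.596 -0.395  0.043]
357 266 [ 0.528 -0.406  0.022]
340 205 [ 0.69  -0.222  0.065]
415 232 [ 0.784 -0.421  0.024]
287 296 [ 0.329 -0.356  0.007]
405 190 [ 0.881 -0.32   0.088]
365 180 [ 0.834 -0.206  0.097]
248 155 [0.728 0.242 0.078]
198 160 [0.575 0.349 0.066]
310 160 [0.821 0.016 0.102]
```

```bash
cat >> h.py <<'E'
def down(a): return (R.from_euler("z",a)*R.from_euler("x",np.pi)).as_rotvec()
E
python3 - <<'E'
from h import *
for n in("scene","side"):
    d=np.load(n+"0.npz"); P=cloud(d["z"],d["K"],d["T"]).reshape(-1,3); P=P[np.isfinite(P).all(1)]
    r=np.hypot(P[:,0],P[:,1]); m=(P[:,2]>.15)&(P[:,0]>.1)&(r<.75)&(r>.2)
    H={}
    for p in P[m]: H.setdefault((round(p[0],1),round(p[1],1)),[]).append(p[2])
    print(n,{(float(k[0]),float(k[1])):round(float(max(v)),2) for k,v in H.items() if len(v)>5})
print(eyes.capture("wrist")["T_tool_cam"].round(3), eyes.capture("wrist")["intrinsics"])
for p,a in[((.15,.45,.35),2.837),((.42,-.1,.35),1.4),((.52,-.39,.3),0),((.52,-.39,.3),np.pi),((.58,-.1,.3),1.43)]:
    print(p,a,manip.inverse_kinematics(p,down(a)))
E
```

```text
scene {(0.1, 0.4): 0.62, (0.2, 0.4): 0.62, (0.2, 0.5): 0.62, (0.3, 0.6): 0.61, (0.1, 0.5): 0.61, (0.2, 0.6): 0.6, (0.1, 0.6): 0.59, (0.1, 0.7): 0.57, (0.2, 0.7): 0.56, (0.6, 0.5): 0.38, (0.5, 0.5): 0.37, (0.6, 0.4): 0.37, (0.5, 0.6): 0.34, (0.5, 0.4): 0.32, (0.4, 0.6): 0.29, (0.4, 0.5): 0.29, (0.7, 0.4): 0.22}
side {(0.1, 0.4): 0.71, (0.2, 0.4): 0.69, (0.1, 0.5): 0.69, (0.2, 0.5): 0.69, (0.1, 0.6): 0.63, (0.2, 0.6): 0.62, (0.3, 0.6): 0.62, (0.3, 0.7): 0.62, (0.2, 0.7): 0.62, (0.1, 0.7): 0.62, (0.6, 0.5): 0.37, (0.5, 0.5): 0.37, (0.5, 0.6): 0.34, (0.4, 0.6): 0.29, (0.4, 0.5): 0.28}
[[ 0.    -0.946 -0.323  0.084]
 [ 1.     0.001 -0.001 -0.   ]
 [ 0.002 -0.323  0.946 -0.168]
 [ 0.     0.     0.     1.   ]] [[326.69582758   0.         256.96319713]
 [  0.         326.69582758 194.91646828]
 [  0.           0.           1.        ]]
(0.15, 0.45, 0.35) 2.837 [ 1.19652782e+00 -1.78413245e-01  1.82310691e+00 -8.88178420e-16
  1.49689899e+00 -6.96758486e-02]
(0.42, -0.1, 0.35) 1.4 [-2.91448713e-01 -2.65191320e-01  1.89258787e+00 -4.44089210e-16
  1.51419610e+00 -1.20652386e-01]
(0.52, -0.39, 0.3) 0 [-6.81818177e-01  1.78761055e-01  1.55486202e+00 -4.44089210e-16
  1.40796958e+00  8.88978150e-01]
(0.52, -0.39, 0.3) 3.141592653589793 [-0.68181818  0.17876105  1.55486202  0.          1.40796958 -2.2526145 ]
(0.58, -0.1, 0.3) 1.43 [-2.13054664e-01  6.01951178e-02  1.68639083e+00 -4.44089210e-16
  1.39500671e+00 -7.22583377e-02]
```

```bash
python3 - <<'E'
from h import *
manip.move_linear((.15,.42,.38),rate=.25)
manip.move_pose((.43,-.05,.35),down(1.43))
for i,p in enumerate([(.55,-.03,.25),(.55,-.16,.25),(.53,-.31,.22)]):
    manip.move_linear(p,rate=.25,rot=down(1.43)); manip.dwell(.2)
    im,z,K,T=cap("wrist"); cv2.imwrite(f"pics/w{i}.png",im); np.savez(f"w{i}.npz",im=im,z=z,K=K,T=T)
a=cv2.imread("pics/w0.png");b=cv2.imread("pics/w2.png")
cv2.imwrite("pics/w0b.png",cv2.resize(a,(800,600)));cv2.imwrite("pics/w2b.png",cv2.resize(b,(800,600)))
print(manip.state()["clock"])
E
```

```text
6.4167
```

View pics/w0b.png

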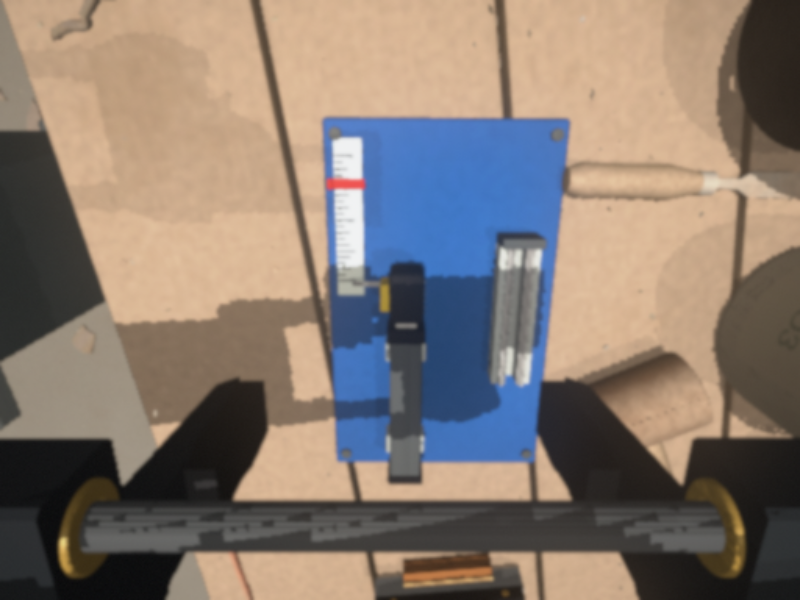

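View pics/w2b.png

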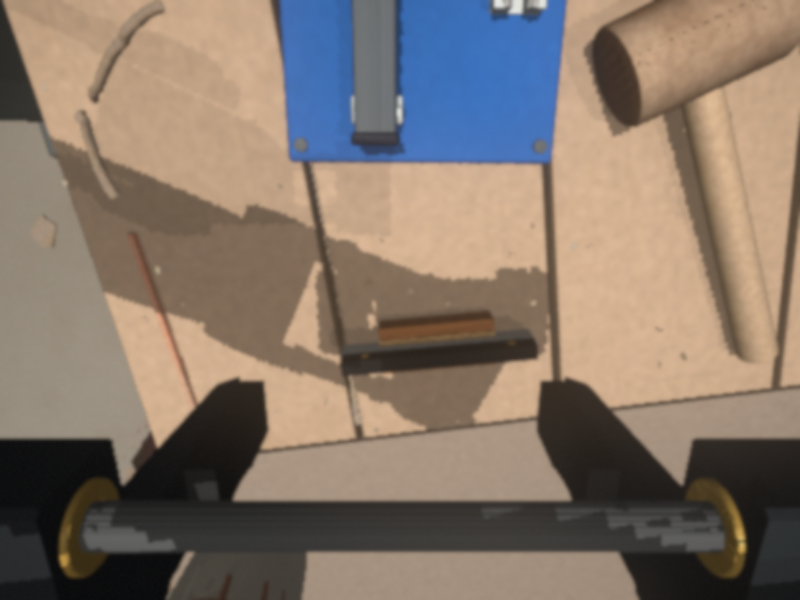

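w0 shows the jig plate with corners (323,118) to (535,461). The rails run from (518,240) to (510,382), with the end stop at (522,240). The head is at (407,300), the yellow button at (384,295) and the red cursor at (346,183). w2 shows the blade's black back from (345,358) to (536,350) in its orange-brown rest. Now the poses, from the clouds.

```bash
cat > meas.py <<'E'
from h import *
def rect(q):
    r=cv2.minAreaRect(q[:,:2].astype(np.float32)); (cx,cy),(w,h),a=r
    if w>h: a+=0; L,S=w,h
    else: a+=90; L,S=h,w
    a=(a+90)%180-90
    return np.round([cx,cy,L,S,a],4), np.percentile(q[:,2],[5,50,95]).round(4)
def big(m):
    n,l,s,_=cv2.connectedComponentsWithStats(m.astype(np.uint8)); return l==1+np.argmax(s[1:,4])
def onplane(m,K,T,z):
    v,u=np.nonzero(m); d=np.stack([(u-K[0,2])/K[0,0],(v-K[1,2])/K[1,1],np.ones(len(u))],1)@T[:3,:3].T
    return T[:3,3]+d*((z-T[2,3])/d[:,2])[:,None]
E
cat > m1.py <<'E'
from meas import *
for f in("w0","w1","w2"):
    d=np.load(f+".npz"); im=d["im"].astype(int);K=d["K"];T=d["T"];P=cloud(d["z"],K,T);z=P[...,2]
    B,G,Rd=im[...,0],im[...,1],im[...,2]; val=im.max(-1)
    print("==",f)
    X,Y=P[...,0],P[...,1]
    blue=(B>Rd+50)&(z<.02)
    if f!="w2":
        print("blue",rect(onplane(big(blue),K,T,.008)))
    inj=(X>.42)&(X<.72)&(Y>-.27)&(Y<.09)
    lips=inj&(z>.026)&(z<.034)&(X>.58)
    if lips.sum()>50: print("lips",lips.sum(),rect(P[big(lips)]))
    es=inj&(z>.0355)&(z<.041)&(X>.6)
    if es.sum()>5: print("stop",es.sum(),rect(P[es]))
    hd=inj&(z>.0585)&(z<.07)
    if hd.sum()>20: print("head",hd.sum(),rect(P[big(hd)]))
    sl=inj&(z>.05)&(z<.0585)&(val<110)
    if sl.sum()>50: print("sleeve",rect(P[big(sl)]))
    yl=inj&(Rd>B+60)&(G>B+50)
    if yl.sum()>5: print("yellow",yl.sum(),np.nanmedian(P[big(yl)],0).round(4),rect(P[big(yl)]))
    red=inj&(Rd>B+80)&(Rd>G+80)&(X<.56)&(Y>-.1)
    if red.sum()>5: print("red",rect(P[red&np.isfinite(z)]))
    bl=(X>.4)&(X<.7)&(Y<-.3)&(Y>-.5)&(z>.035)&(z<.055)
    if bl.sum()>50: print("blade",bl.sum(),rect(P[big(bl)]))
    rs=(X>.4)&(X<.7)&(Y<-.3)&(Y>-.5)&(z>.018)&(z<.028)&(Rd>B+40)
    if rs.sum()>50: print("rest",rs.sum(),rect(P[big(rs)]))
E
python3 m1.py
```

```text
== w0
blue (array([ 0.5753, -0.0958,  0.3066,  0.1865, 81.699 ]), array([0.008, 0.008, 0.008]))
lips 1843 (array([ 6.24400e-01, -9.68000e-02,  1.29800e-01,  3.11000e-02,
        7.25004e+01]), array([0.0262, 0.0279, 0.0318]))
stop 251 (array([ 6.73900e-01, -1.02100e-01,  1.60900e-01,  3.06000e-02,
       -6.34403e+01]), array([0.0358, 0.0377, 0.0398]))
head 957 (array([ 5.45800e-01, -6.36000e-02,  3.93000e-02,  3.16000e-02,
        8.27009e+01]), array([0.0593, 0.0616, 0.0629]))
sleeve (array([ 5.34800e-01, -1.60500e-01,  1.41300e-01,  2.91000e-02,
        8.15675e+01]), array([0.0527, 0.0541, 0.0561]))
yellow 333 [ 5.030e-01 -1.000e-04  3.588e-01] (array([ 5.02700e-01, -6.00000e-04,  7.40000e-03,  2.20000e-03,
        8.07699e+01]), array([0.3579, 0.3588, 0.3596]))
red (array([ 5.1360e-01,  1.9500e-02,  2.7800e-02,  6.3000e-03, -8.4365e+00]), array([0.0114, 0.0129, 0.0154]))
blade 411 (array([ 0.5485, -0.3819,  0.1437,  0.0055, -3.3674]), array([0.0354, 0.0394, 0.0457]))
rest 596 (array([ 0.5487, -0.3773,  0.0913,  0.02  , -2.0976]), array([0.0187, 0.0206, 0.0249]))
== w1
blue (arra
[... 968 characters left out ...]
98, -2.0595]), array([0.0186, 0.0202, 0.0249]))
== w2
lips 311 (array([ 6.80900e-01, -2.13300e-01,  6.37000e-02,  3.20000e-03,
       -7.43103e+01]), array([0.0264, 0.0304, 0.0336]))
stop 194 (array([ 6.95600e-01, -2.09100e-01,  6.56000e-02,  3.33000e-02,
       -7.36745e+01]), array([0.0358, 0.0383, 0.0407]))
head 2293 (array([ 0.7027, -0.2071,  0.0476,  0.0427, 16.0849]), array([0.0592, 0.0637, 0.0661]))
sleeve (array([ 0.5261, -0.223 ,  0.0282,  0.0174, -7.9031]), array([0.0534, 0.0554, 0.0566]))
blade 1636 (array([ 0.547 , -0.3881,  0.1454,  0.0133, -2.3186]), array([0.0369, 0.0455, 0.0469]))
rest 851 (array([ 0.5482, -0.3759,  0.0897,  0.0146, -2.3135]), array([0.0186, 0.0202, 0.0248]))
```

```bash
python3 - <<'E'
from h import *
manip.move_linear((.59,-.07,.13),rate=.3,rot=down(np.radians(81.65))); manip.dwell(.3)
im,z,K,T=cap("wrist"); np.savez("w3.npz",im=im,z=z,K=K,T=T)
cv2.imwrite("pics/w3.png",cv2.resize(im[60:330,100:460],(800,600)))
print(manip.state()["clock"])
# lip / head details in jig frame
P=cloud(z,K,T); yaw=np.radians(-8.35); c,s=np.cos(yaw),np.sin(yaw)
d=P-np.array([.5755,-.096,0]); J=np.stack([c*d[...,0]+s*d[...,1],-s*d[...,0]+c*d[...,1],d[...,2]],-1)
np.save("J3.npy",J)
for y0 in range(-60,75,8):
    m=(abs(J[...,1]-y0/1000)<.003)&(J[...,0]>.03)&(J[...,0]<.09)
    q=J[m]; h=[]
    for x in range(40,82,2):
        w=q[abs(q[:,0]-x/1000)<.001]; h.append(int(np.median(w[:,2])*1000+.5) if len(w) else -1)
    print(y0,h)
E
```

```text
7.7917
-60 [8, 8, 27, 27, 27, 31, 30, 28, -1, 10, 10, 11, 15, 29, 31, 30, 26, 27, 26, -1, 8]
-52 [8, 12, 27, 27, 27, 31, 31, 28, -1, 11, 11, 11, 20, 29, 31, 30, 27, 27, 27, -1, 7]
-44 [8, 13, 27, 27, 27, 31, 30, 28, -1, 11, 11, 10, 23, 30, 31, 30, 27, 27, 27, -1, 8]
-36 [8, 9, 27, 27, 27, 31, 31, 28, -1, 11, 11, 11, 20, 29, 32, 30, 27, 27, 27, -1, 8]
-28 [8, 9, 27, 27, 27, 31, 30, 28, -1, 11, 11, 11, 22, 30, 32, 30, 27, 27, 27, -1, 8]
-20 [8, 14, 27, 27, 27, 31, 31, 28, -1, 11, 10, 11, 21, 29, 31, 30, 27, 27, 27, -1, 8]
-12 [8, 11, 26, 27, 27, 31, 30, 28, -1, 11, 11, 11, 22, 29, 31, 31, 27, 27, 26, -1, 7]
-4 [7, 10, 27, 27, 27, 31, 30, 28, -1, 11, 10, 11, 21, 29, 31, 30, 27, 27, 27, -1, 8]
4 [8, 17, 27, 27, 27, 31, 31, 28, -1, 11, 11, 11, 23, 30, 31, 31, 27, 27, 27, -1, 8]
12 [8, 14, 27, 27, 27, 31, 30, 28, -1, 11, 11, 11, 23, 29, 31, 30, 27, 27, 26, -1, 8]
20 [8, 10, 27, 27, 27, 31, 31, 92, 174, 11, 11, 213, 209, 29, 31, 30, 27, 27, 27, -1, 8]
28 [8, 10, 27, 26, 27, 31, 31, 165, 179, 197, 197, 219, 217, 29, 31, 30, 27, 27, 26, -1, 8]
36 [8, 12, 27, 27, 27, 31, 31, 30, 178, 181, 181, 203, 190, 187, 190, 195, 199, 27, 26, -1, 8]
44 [8, 21, 27, 27, 27, 32, 30, 29, 233, 11, 11, 236, 238, 240, 240, 240, 27, 27, 27, -1, 8]
52 [233, 233, 233, 233, 233, 233, 233, 233, 233, 233, 233, 234, 240, 241, 240, 240, 27, 27, 25, -1, 8]
60 [8, 8, 27, 37, 30, 37, 35, 37, 37, 38, 37, 232, 234, 235, 232, 229, 228, 227, 225, 224, 223]
68 [7, 8, 26, 31, 24, 32, 21, 30, 27, 31, 20, 31, 26, 29, 23, 30, 27, 31, 8, 8, 8]
```

View pics/w3.png

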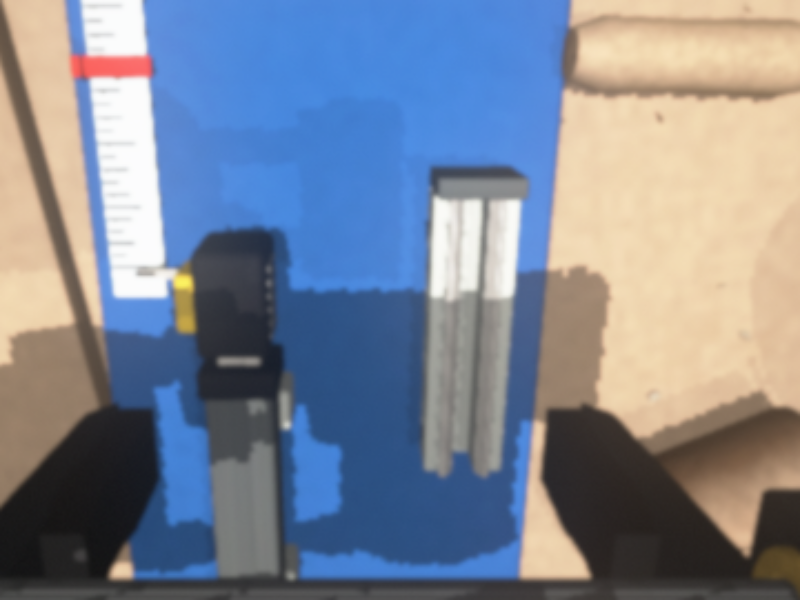

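w3 shows the slot centred on jig x≈60 mm with its floor at z≈11 mm, so the jig pose holds. The pointer tip is at crop (150,270) and the cursor at (112,67). Next I grasp the blade and measure the pointer and cursor in the same step.

```bash
python3 - <<'E'
from h import *
d=np.load("w3.npz");J=np.load("J3.npy");im=d["im"].astype(int);K,T=d["K"],d["T"]
B,G,Rd=im[...,0],im[...,1],im[...,2]
red=(Rd>B+80)&(Rd>G+80)&(J[...,0]<-.05)&(J[...,2]<.03); print("cursor med/ext",np.nanmedian(J[red],0).round(4),np.nanpercentile(J[red],[2,98],axis=0).round(4).tolist())
h=(J[...,2]>.059)&(J[...,2]<.066)&(J[...,0]<0)&(J[...,1]>0); print("head",np.percentile(J[h],[2,50,98],axis=0).round(4).tolist())
y=(Rd>B+60)&(G>B+50)&(J[...,0]<-.03)&(J[...,2]>.03)&(J[...,2]<.07); print("button",np.percentile(J[y],[2,50,98],axis=0).round(4).tolist())
p=(J[...,2]>.015)&(J[...,2]<.025)&(J[...,0]<-.05)&(J[...,0]>-.08)&(J[...,1]<.07)&(J[...,1]>.0); print("pointer",p.sum(),np.percentile(J[p],[2,50,98],axis=0).round(4).tolist() if p.sum() else "")
a=np.radians(-2.3)
manip.move_linear((.547,-.388,.12),rate=.3,rot=down(a))
manip.set_gripper(.05)
manip.move_linear((.547,-.388,.030),rate=.1)
s=manip.state();print(s["tool_pos"],s["contact_force"])
manip.set_gripper(0.0,force=35)
s=manip.state();print(s["clock"],s["tool_pos"],s["contact_force"],s["gripper_width"],s["grasp_force"])
E
```

```text
cursor med/ext [-0.0784  0.106   0.0128] [[-0.0913, 0.102, 0.0111], [-0.0638, 0.1092, 0.0163]]
head [[-0.0464, 0.0092, 0.0593], [-0.0308, 0.0288, 0.0616], [-0.0182, 0.0464, 0.063]]
button [[-0.049, 0.0176, 0.0571], [-0.0462, 0.0288, 0.0588], [-0.0429, 0.038, 0.0608]]
pointer 90 [[-0.0739, 0.0257, 0.0191], [-0.0661, 0.0277, 0.0206], [-0.0583, 0.0294, 0.022]]
[ 0.54765034 -0.3884846   0.03083231] [0.82484191 0.27708653 0.09481979]
11.9917 [ 0.54698036 -0.38798563  0.02995601] [ 0.23359817 -0.11666977 -0.81765168] 0.0006440443890316777 0.0
```

The gripper shut on nothing, so I'll look.

```bash
python3 - <<'E'
from h import *
im,z,K,T=cap("scene"); a=cv2.resize(im[200:290,290:410],(400,300),interpolation=cv2.INTER_CUBIC)
im2,z,K,T=cap("wrist"); np.savez("w4.npz",im=im2,z=z,K=K,T=T)
cv2.imwrite("pics/miss.png",np.hstack([a,cv2.resize(im2,(400,300))]))
print(manip.state())
E
```

```text
{'clock': 12.0917, 'joint_pos': array([-6.54114484e-01,  4.18549975e-01,  1.76592008e+00, -1.02979807e-05,
        9.57261172e-01,  9.56855229e-01]), 'joint_velocities': array([0.00150361, 0.00038824, 0.00138144, 0.00125781, 0.00023467,
       0.00073889]), 'tau': array([ 4.05493392e-04, -5.31417274e+01, -3.05822039e+01,  4.60564066e-02,
       -5.30903426e-02, -3.33248215e-05]), 'tool_pos': array([ 0.54695422, -0.38798648,  0.02992494]), 'tcp_rot': array([-3.14088379e+00,  6.30891391e-02,  1.83194178e-04]), 'contact_force': array([ 0.10125796, -0.25606214,  0.37488559]), 'moment': array([-0.0836968 ,  0.13353448, -0.05563922]), 'grasp_force': 0.0, 'gripper_width': 0.0006091158749309013}
```

View pics/miss.png

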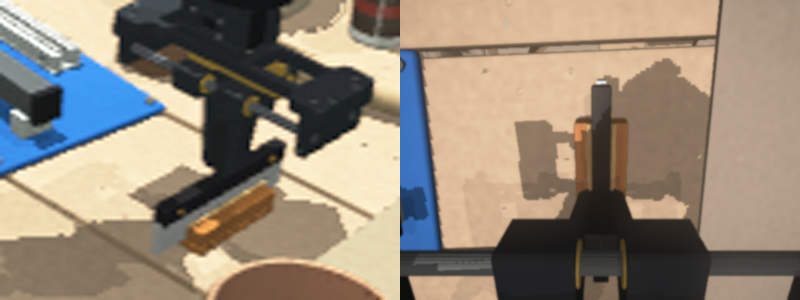

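```bash
python3 - <<'E'
from h import *
d=np.load("w4.npz");P=cloud(d["z"],d["K"],d["T"]);im=d["im"]
# crop(400x300) -> full x1.28
for r in range(75,225,10):
    v=int(r*1.28); print(r,[ (P[v,int(c*1.28)]*1000).round(0).astype(int).tolist() for c in (185,195,201,207,215)], im[v,int(201*1.28)])
sc=eyes.capture("scene"); o=np.array(sc["orientation"]); T=np.eye(4); T[:3,:3]=R.from_rotvec(o).as_matrix() if o.shape!=(3,3) else o; T[:3,3]=sc["position"]
P=cloud(sc["z_map"],np.array(sc["intrinsics"]),T)
for v in range(238,268,3): print(v,[(P[v,u]*1000).round(0).astype(int).tolist() for u in (352,357,362)])
E
```

```text
75 [[625, -380, 0], [-9223372036854775808, -9223372036854775808, -9223372036854775808], [625, -392, -1], [625, -396, 0], [624, -402, 0]] [164 200 230]
85 [[619, -379, 0], [621, -388, 37], [621, -392, 37], [621, -395, 37], [618, -402, -1]] [104 111 118]
95 [[611, -379, 1], [616, -388, 47], [616, -391, 47], [615, -395, 46], [610, -402, 0]] [73 79 88]
105 [[603, -378, 0], [610, -387, 45], [610, -391, 45], [609, -394, 45], [603, -402, 0]] [70 76 85]
115 [[596, -378, 0], [604, -387, 46], [603, -391, 45], [603, -394, 45], [595, -402, 0]] [63 69 77]
125 [[592, -379, 20], [597, -387, 45], [598, -391, 46], [597, -394, 45], [592, -400, 23]] [38 45 54]
135 [[585, -378, 20], [592, -387, 46], [591, -390, 45], [591, -394, 45], [585, -400, 23]] [37 44 53]
145 [[577, -378, 19], [585, -386, 45], [585, -390, 46], [585, -394, 47], [578, -400, 23]] [35 41 50]
155 [[570, -378, 20], [579, -386, 46], [578, -390, 45], [578, -393, 45], [570, -400, 22]] [34 41 49]
165 [[562, -377, 20], [572, -386, 46], [571, -390, 45], [571, -393, 46], [562, -400, 24]] [33 39 47]
175 [[553, -376, 19], [565, -385, 46], [564, -
[... 377 characters left out ...]
], [557, -386, 80], [550, -389, 71], [556, -392, 80], [556, -396, 80]] [23 25 29]
238 [[537, -376, 87], [537, -391, 94], [540, -402, 98]]
241 [[539, -376, 77], [538, -391, 85], [541, -403, 90]]
244 [[535, -380, 72], [539, -392, 76], [544, -403, 79]]
247 [[538, -378, 61], [537, -394, 69], [547, -402, 68]]
250 [[603, -338, 2], [537, -395, 60], [566, -391, 46]]
253 [[531, -385, 49], [545, -391, 46], [567, -392, 36]]
256 [[523, -392, 47], [547, -391, 36], [572, -390, 23]]
259 [[526, -391, 37], [551, -390, 24], [562, -397, 22]]
262 [[531, -389, 24], [545, -394, 20], [555, -402, 19]]
265 [[519, -397, 25], [532, -404, 22], [553, -405, 13]]<stdin>:5: RuntimeWarning: invalid value encountered in cast
```

```bash
python3 - <<'E'
from h import *
for f in("w0","w3","w4"):
    d=np.load(f+".npz");z=d["z"];K=d["K"];C=cloud(z,K,np.eye(4))
    Tc=eyes.capture("wrist")["T_tool_cam"]; Q=C@Tc[:3,:3].T+Tc[:3,3]
    m=(abs(Q[...,0])<.03)&(abs(Q[...,1])<.075)&(Q[...,2]<.0 if f=="w4" else Q[...,2]<.03)
    q=Q[m]; q=q[q[:,2]>-.08]
    # lowest tool z by y bin
    for y in range(-70,71,10):
        w=q[abs(q[:,1]-y/1000)<.005]
        if len(w)>3: print(f,y,len(w),"tip z",np.percentile(w[:,2],[50,90,99]).round(3),"x",np.median(w[:,0]).round(3))
E
```

```text
w0 -60 811 tip z [-0.064 -0.04  -0.028] x 0.011
w0 -50 2498 tip z [-0.059 -0.033 -0.023] x 0.01
w0 -40 1296 tip z [-0.044 -0.028 -0.022] x 0.003
w0 40 732 tip z [-0.038 -0.025 -0.022] x 0.003
w0 50 2891 tip z [-0.056 -0.035 -0.023] x 0.01
w0 60 981 tip z [-0.063 -0.039 -0.027] x 0.011
w3 -60 805 tip z [-0.064 -0.041 -0.028] x 0.011
w3 -50 2520 tip z [-0.059 -0.033 -0.023] x 0.01
w3 -40 1283 tip z [-0.044 -0.028 -0.022] x 0.003
w3 40 720 tip z [-0.038 -0.026 -0.022] x 0.003
w3 50 2906 tip z [-0.056 -0.035 -0.023] x 0.01
w3 60 976 tip z [-0.063 -0.039 -0.027] x 0.011
w4 -20 14 tip z [-0.053 -0.048 -0.047] x 0.011
w4 -10 1312 tip z [-0.05  -0.029 -0.015] x 0.011
w4 0 2675 tip z [-0.041 -0.016 -0.015] x 0.01
w4 10 1537 tip z [-0.05  -0.025 -0.015] x 0.011
w4 20 53 tip z [-0.051 -0.042 -0.038] x 0.011
```

```bash
python3 - <<'E'
from h import *
manip.move_linear((.547,-.388,.11),rate=.25)
for w in(0,.02,.05):
    if w: manip.set_gripper(w)
    manip.dwell(.1)
    c=eyes.capture("wrist");C=cloud(c["z_map"],np.array(c["intrinsics"]),np.eye(4));Tc=c["T_tool_cam"];Q=C@Tc[:3,:3].T+Tc[:3,3]
    q=Q[(abs(Q[...,0])<.04)&(abs(Q[...,1])<.06)&(Q[...,2]<.03)&(Q[...,2]>-.06)]
    print(w,manip.state()["gripper_width"],manip.state()["clock"],"tip z",np.percentile(q[:,2],[90,98,99.5]).round(4))
    print([(y,round(float(np.percentile(q[abs(q[:,1]-y/1000)<.003][:,2],99)),3)) for y in range(-40,41,5) if (abs(q[:,1]-y/1000)<.003).sum()>5])
    cv2.imwrite(f"pics/g{w}.png",c["image"]); sc=eyes.capture("scene"); cv2.imwrite(f"pics/gs{w}.png",sc["image"])
E
```

```text
0 0.0005532740470674136 12.9083 tip z [-0.0284 -0.0234 -0.0217]
[(-15, -0.028), (-10, -0.024), (-5, -0.022), (0, -0.022), (5, -0.022), (10, -0.023), (15, -0.028)]
0.02 0.020350958435495652 13.5833 tip z [-0.028  -0.0228 -0.0217]
[(-25, -0.027), (-20, -0.023), (-15, -0.022), (-10, -0.022), (10, -0.022), (15, -0.022), (20, -0.023), (25, -0.027)]
0.05 0.050237065968871404 14.3917 tip z [-0.028  -0.0233 -0.0219]
[(-40, -0.028), (-35, -0.023), (-30, -0.022), (-25, -0.022), (25, -0.022), (30, -0.022), (35, -0.023), (40, -0.027)]
```

The camera shows the real fingertips about 22 mm short of the reported TCP, whatever the opening. From here I command TCP heights 21 mm lower and check contact as I go.

```bash
python3 - <<'E'
from h import *
manip.move_linear((.547,-.3885,.035),rate=.2,rot=down(np.radians(-2.4)))
manip.move_linear((.547,-.3885,.009),rate=.06)
s=manip.state();print(s["tool_pos"],s["contact_force"])
manip.set_gripper(0.0,force=35)
s=manip.state();print(s["clock"],s["tool_pos"],s["contact_force"],s["gripper_width"],s["grasp_force"])
if s["gripper_width"]>.008:
    manip.move_linear((.547,-.3885,.10),rate=.12); manip.dwell(.2)
    s=manip.state();print(s["clock"],s["tool_pos"],s["contact_force"],s["gripper_width"],s["grasp_force"])
    im,z,K,T=cap("scene"); np.savez("s5.npz",im=im,z=z,K=K,T=T); a=cv2.resize(im[170:290,270:430],(400,300),interpolation=cv2.INTER_CUBIC)
    im2,z,K,T=cap("wrist"); np.savez("w5.npz",im=im2,z=z,K=K,T=T)
    cv2.imwrite("pics/held.png",np.hstack([a,cv2.resize(im2,(400,300))]))
E
```

```text
[ 0.54673762 -0.38832077  0.00855131] [-0.16041153 -0.34661337  0.5497294 ]
16.2083 [ 0.54705885 -0.38858794  0.00914702] [-0.23594504 -0.011098    0.26334469] 0.011537362782877097 34.99991476535797
17.3167 [ 0.54629535 -0.38794837  0.09859067] [ 0.09112125  0.20812726 -1.76540547] 0.011649534410049355 34.99937832355499
```

View pics/held.png

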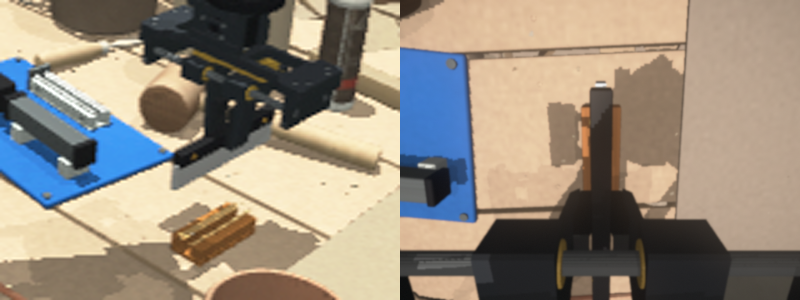

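The blade is held straight (force −1.8 N ≈ 160 g). It now goes to the slot.

```bash
cat >> h.py <<'E'
YAW=np.radians(-8.35)
def jig(x,y,z): c,s=np.cos(YAW),np.sin(YAW); return np.array([.5755+c*x-s*y,-.096+s*x+c*y,z])
def tojig(p): c,s=np.cos(YAW),np.sin(YAW); d=np.array(p)-[.5755,-.096,0]; return np.array([c*d[0]+s*d[1],-s*d[0]+c*d[1],d[2]])
JR=down(YAW+np.pi/2)
def fj():
    f=manip.state()["contact_force"]; c,s=np.cos(YAW),np.sin(YAW); return np.array([c*f[0]+s*f[1],-s*f[0]+c*f[1],f[2]])
E
python3 - <<'E'
from h import *
manip.move_linear(jig(.06,-.029,.10),rate=.2,rot=JR)
manip.move_linear(jig(.06,-.029,.050),rate=.12)
manip.dwell(.15)
print(manip.state()["clock"],tojig(manip.state()["tool_pos"]).round(4),fj().round(2)); f0=fj()
for z in(.036,.030,.026,.022,.019,.017,.0155,.014,.0125,.011):
    manip.move_linear(jig(.06,-.029,z),rate=.05); f=fj()-f0; print(z,manip.state()["tool_pos"][2].round(4),f.round(2))
    if f[2]>4 or abs(f[:2]).max()>10: break
print(manip.state()["clock"],tojig(manip.state()["tool_pos"]).round(4))
im,z,K,T=cap("wrist"); np.savez("w6.npz",im=im,z=z,K=K,T=T)
sc=eyes.capture("scene"); a=cv2.resize(sc["image"][180:255,235:335],(400,300),interpolation=cv2.INTER_CUBIC)
cv2.imwrite("pics/ins.png",np.hstack([a,cv2.resize(im,(400,300))]))
E
```

```text
19.75 [ 0.0611 -0.0292  0.0513] [-0.18  0.13 -1.49]
0.036 0.0352 [ 1.15 -0.29 -0.04]
0.03 0.0294 [ 0.01 -0.28 -0.23]
0.026 0.0257 [ 0.38  0.25 -0.35]
0.022 0.0216 [ 0.47 -0.55 -1.04]
0.019 0.0187 [-0.9  -0.47  0.09]
0.017 0.0168 [ 0.3   0.1  -0.34]
0.0155 0.0154 [ 0.41 -0.25  0.  ]
0.014 0.0141 [ 0.9  -0.09 -0.07]
0.0125 0.0141 [-2.54 -0.88  8.  ]
22.2 [ 0.0604 -0.0291  0.0141]
```

The blade slid in freely and met the floor at the predicted height. Now I slide it to the stop.

```bash
python3 - <<'E'
from h import *
manip.move_linear(jig(.06,-.029,.0138),rate=.05); f0=fj()
for y in(-.024,-.020,-.018,-.0165,-.015,-.0135,-.012,-.0105,-.009):
    manip.move_linear(jig(.06,y,.0138),rate=.05); f=fj()-f0; print(y,tojig(manip.state()["tool_pos"]).round(4),f.round(2))
    if abs(f[1])>6: break
print(manip.state()["clock"])
manip.set_gripper(.035); manip.dwell(.2)
p=manip.state()["tool_pos"]; print(tojig(p),fj())
manip.move_linear(tuple(p[:2])+(.095,),rate=.2)
manip.dwell(.1)
im,z,K,T=cap("wrist"); np.savez("w7.npz",im=im,z=z,K=K,T=T)
sc=eyes.capture("scene"); a=cv2.resize(sc["image"][180:255,235:335],(400,300),interpolation=cv2.INTER_CUBIC)
cv2.imwrite("pics/seat.png",np.hstack([a,cv2.resize(im,(400,300))]))
P=cloud(z,K,T); J=P.copy(); c,s=np.cos(YAW),np.sin(YAW); d=P-[.5755,-.096,0]; J=np.stack([c*d[...,0]+s*d[...,1],-s*d[...,0]+c*d[...,1],d[...,2]],-1)
g=(abs(J[...,0]-.06)<.02)&(J[...,2]>.043)&(J[...,2]<.058)&(abs(J[...,1])<.12); print(manip.state()["clock"],"grip",g.sum(),np.percentile(J[g],[2,50,98],axis=0).round(4).tolist())
E
```

```text
-0.024 [ 0.0605 -0.0237  0.0141] [ 1.48 -0.13  0.06]
-0.02 [ 0.0605 -0.0197  0.0141] [ 1.   -0.83  0.25]
-0.018 [ 0.0604 -0.018   0.0141] [ 1.57 -2.85  1.31]
-0.0165 [ 0.0603 -0.0167  0.0141] [ 1.27 -3.    2.43]
-0.015 [ 0.0603 -0.0152  0.0141] [ 0.27 -3.99  2.  ]
-0.0135 [ 0.0602 -0.0145  0.0141] [ 1.72 -7.37  2.88]
24.05
[ 0.05999517 -0.01342511  0.01376944] [-0.846378    0.17031781  0.43056986]
25.5333 grip 3454 [[0.0547, -0.0832, 0.0492], [0.0603, -0.0032, 0.0508], [0.0662, 0.0565, 0.052]]
```

View pics/seat.png

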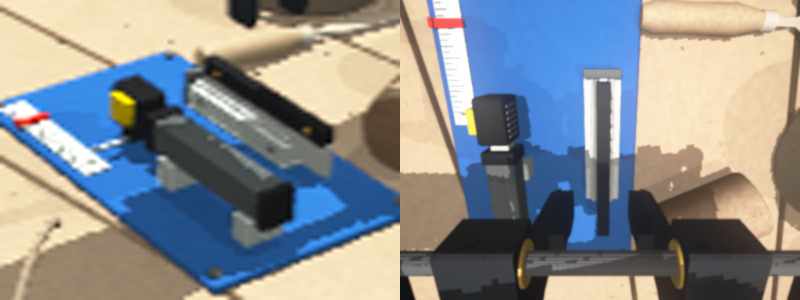

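The blade is seated at z=51 mm with its end on the stop, and it's been let go. Next is the gauge head.

```bash
python3 - <<'E'
from h import *
manip.move_linear(jig(-.0305,.028,.095),rate=.2,rot=JR)
manip.set_gripper(.06)
manip.move_linear(jig(-.0305,.028,.050),rate=.15)
manip.move_linear(jig(-.0305,.028,.012),rate=.08); manip.dwell(.1)
print(manip.state()["clock"],tojig(manip.state()["tool_pos"]).round(4),fj().round(2))
manip.set_gripper(0,force=24); manip.dwell(.3)
s=manip.state(); print(s["clock"],tojig(s["tool_pos"]).round(4),fj().round(2),s["gripper_width"],s["grasp_force"])
E
```

```text
27.9 [-0.0301  0.028   0.0123] [0.16 1.15 0.82]
28.8 [-0.031  0.028  0.012] [-5.35 -0.98  4.7 ] 0.02619749172739521 24.000682008918375
```

```bash
python3 - <<'E'
from h import *
for y in(.034,.045,.065,.085,.1058):
    manip.move_linear(jig(-.0305,y,.012),rate=.05); s=manip.state(); print(y,tojig(s["tool_pos"]).round(4),fj().round(2),s["gripper_width"].round(4))
    if abs(fj()[1])>15: break
manip.dwell(.4); s=manip.state(); print(s["clock"],tojig(s["tool_pos"]).round(4),fj().round(2))
im,z,K,T=cap("wrist"); np.savez("w8.npz",im=im,z=z,K=K,T=T)
sc,zs,Ks,Ts=cap("scene"); np.savez("s8.npz",im=sc,z=zs,K=Ks,T=Ts)
a=cv2.resize(sc[180:255,235:335],(400,300),interpolation=cv2.INTER_CUBIC)
sd,zd,Kd,Td=cap("side"); np.savez("d8.npz",im=sd,z=zd,K=Kd,T=Td)
cv2.imwrite("pics/out.png",np.vstack([np.hstack([a,cv2.resize(im,(400,300))]),np.hstack([cv2.resize(sd[165:240,210:310],(400,300),interpolation=cv2.INTER_CUBIC),cv2.resize(im[100:250,100:300],(400,300))])]))
E
```

```text
Traceback (most recent call last):
AttributeError: 'float' object has no attribute 'round'
```

```bash
python3 - <<'E'
from h import *
for y in(.045,.065,.085,.1058):
    manip.move_linear(jig(-.0305,y,.012),rate=.05); s=manip.state(); print(y,tojig(s["tool_pos"]).round(4),fj().round(2),s["gripper_width"])
    if abs(fj()[1])>15: break
manip.dwell(.4); s=manip.state(); print(s["clock"],tojig(s["tool_pos"]).round(4),fj().round(2))
im,z,K,T=cap("wrist"); np.savez("w8.npz",im=im,z=z,K=K,T=T)
sc,zs,Ks,Ts=cap("scene"); np.savez("s8.npz",im=sc,z=zs,K=Ks,T=Ts)
a=cv2.resize(sc[180:255,235:335],(400,300),interpolation=cv2.INTER_CUBIC)
sd,zd,Kd,Td=cap("side"); np.savez("d8.npz",im=sd,z=zd,K=Kd,T=Td)
cv2.imwrite("pics/out.png",np.vstack([np.hstack([a,cv2.resize(im,(400,300))]),np.hstack([cv2.resize(sd[165:240,210:310],(400,300),interpolation=cv2.INTER_CUBIC),cv2.resize(im[100:250,100:300],(400,300))])]))
E
```

```text
0.045 [-0.031   0.0447  0.012 ] [-5.52 -3.1   5.02] 0.026265735429051435
0.065 [-0.031   0.0646  0.0119] [-5.07 -3.25  4.76] 0.02628291785790356
0.085 [-0.031   0.0845  0.012 ] [-4.61 -3.31  5.26] 0.02632452501917361
0.1058 [-0.031   0.1052  0.0119] [-4.73 -2.53  5.41] 0.026381811510033396
31.5 [-0.031  0.105  0.012] [-5.15 -3.89  4.47]
```

View pics/out.png

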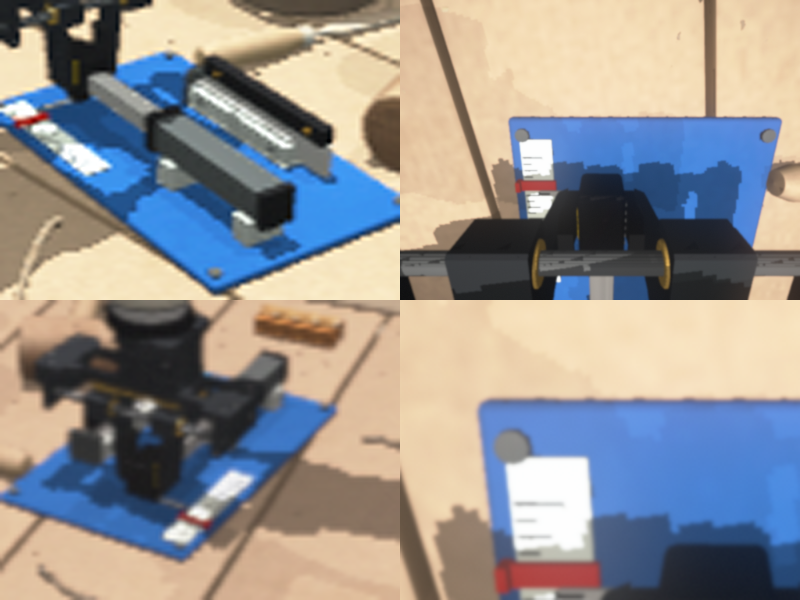

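```bash
python3 - <<'E'
from h import *
for f in("w3","w8","s8","d8","scene0"):
    d=np.load(f+".npz");P=cloud(d["z"],d["K"],d["T"])-[.5755,-.096,0];c,s=np.cos(YAW),np.sin(YAW)
    J=np.stack([c*P[...,0]+s*P[...,1],-s*P[...,0]+c*P[...,1],P[...,2]],-1);im=d["im"].astype(int);B,G,Rd=im[...,0],im[...,1],im[...,2]
    red=(Rd>B+60)&(Rd>G+60)&(abs(J[...,0]+.076)<.02)&(J[...,2]<.02)&(abs(J[...,1]-.105)<.02)
    p=(J[...,2]>.016)&(J[...,2]<.026)&(J[...,0]<-.048)&(J[...,0]>-.064)&(J[...,1]<.14)&(J[...,1]>.0)&~red
    h=(J[...,2]>.057)&(J[...,2]<.066)&(J[...,0]<-.02)&(J[...,0]>-.04)&(J[...,1]>.005)
    for n,m in("cursor",red),("pointer",p),("headtop",h):
        if m.sum()>3: print(f,n,m.sum(),np.percentile(J[m],[3,50,97],axis=0)[:,1].round(4))
E
```

```text
w3 cursor 358 [0.1019 0.106  0.1092]
w3 pointer 34 [0.0257 0.0278 0.0293]
w3 headtop 1284 [0.0094 0.0291 0.0467]
w8 cursor 601 [0.1028 0.1065 0.1097]
w8 pointer 51 [0.1028 0.1056 0.1065]
w8 headtop 3472 [0.092  0.1099 0.1242]
s8 cursor 14 [0.1022 0.1057 0.108 ]
s8 pointer 4 [0.1029 0.1068 0.1086]
s8 headtop 55 [0.0848 0.1099 2.5517]
d8 cursor 7 [0.1057 0.108  0.1128]
d8 pointer 5 [0.1026 0.1085 0.1098]
d8 headtop 49 [0.0915 0.1234 0.7656]
scene0 cursor 15 [0.1026 0.1052 0.1148]
scene0 pointer 6 [0.028  0.0298 0.0317]
scene0 headtop 67 [0.0091 0.0325 2.5419]
```

```bash
python3 - <<'E'
from h import *
manip.move_linear(jig(-.0305,.1067,.012),rate=.02); manip.dwell(.8)
s=manip.state(); print(s["clock"],tojig(s["tool_pos"]).round(4),fj().round(2),s["gripper_width"],s["grasp_force"])
print(manip.close_job())
E
```

```text
32.7 [-0.031   0.1059  0.0119] [-5.4  -3.92  5.72] 0.02637076800903756 24.001725912094116
the job is handed in; nothing more can be done
None
```

The job is handed in at 32.7 s with no verdict returned: the blade is fully down against the end stop and let go, and the head is gripped at 24 N with the button in and the pointer about 1 mm or less from the cursor by camera.

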